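# Clamp the parts caddy to the sorting table

## Task

Slide the plywood parts caddy along the table until the end of its tongue rests squarely against, and centred on, the steel stop under the hold-down clamp; push it home gently. Then tighten the clamp's knob clockwise until the pad bites and the knob suddenly turns stiff, and from there give it one eighth of a turn more and stop there. Let go, and do not disturb the clear tub, the carton or the jar.

Things in the scene. Friction and masses are not known exactly. Their poses are not given: they have to be found in the camera images.
- caddy: Loose plywood parts caddy, 0.5 to 0.7 kg. Origin: under the centre of its tray, at table level; x along the tongue, z up. Tray 130 x 130 mm, floor 12 mm thick, walls 6 mm thick, 40 mm high. A tongue 80 mm wide, 12 mm thick, lies flat on the table from x = 65 to 190 mm. To be slid, not lifted: there is little room under the clamp's pad.
- caddy_fin (a point): Grip point on the upright fin that stands along x in the middle of the caddy's tray: 90 mm long in x, 14 mm thick in y, top 95 mm above the table. The point is over the caddy's origin, 75 mm above the table (20 mm below the fin's top). Axes as the caddy.
- tongue_end (a point): Middle of the end face of the caddy's tongue: x = 190 mm, y = 0, 6 mm above the table, in the caddy's frame. Axes as the caddy.
- stop: Steel stop bar fixed to the table, 12 mm (x) by 110 mm (y) by 22 mm high, at the foot of the clamp. Origin: middle of the lower edge of the face that the tongue must touch; x points from that face into the bar, the way in which the caddy is pushed home.
- stop_face (a point): Middle of the stop's face that the tongue must touch, 6 mm above the table. Axes as the stop: home means tongue_end lies on this point, with the caddy's x along the stop's x.
- clamp: Dark steel hold-down clamp fixed to the table. Origin: at table level under its post (30 x 40 mm, 60 mm high; foot 70 x 90 mm). x as the stop's; the stop's face is at x = -32 mm. An arm 36 mm wide reaches out to x = -95 mm, underside 40 mm, top 64 mm above the table.
- screw_foot (a point): Point on the table under the clamp's vertical screw: clamp x = -75 mm, y = 0, z = 0, on the tongue's centre line 43 mm from its end when the caddy is home. Under the arm the screw ends in a round springy rubber pad, 40 mm across, that turns with it. The pad starts 1.7 to 6.7 mm above the tongue; how far differs each time and is not measured.
- knob_grip (a point): Centre of the black bar of the clamp's knob, on the screw's axis, about 101 mm above the table at the start. Bar 56 mm long (point's x), 14 mm thick (y), 30 mm high (15 mm above and below this point), topmost part of the clamp; a 30 mm wide collar lies below it. The bar lies along the clamp's x at the start; knob and screw come down 2 mm per radian of tightening.
- knob (a joint): Turn of the knob, rad: 0 at the start, growing as it is tightened, clockwise seen from above. Runs freely at about 0.05 N m; after the pad bites (at a different angle each time, 0.8 to 3.4 rad) the torque climbs by 0.4 to 0.8 N m and the pad force by about 50 N per radian. It stays where it is left.
- tub: Bystander: clear plastic tub, 96 mm across, 110 mm high, loose. Origin at the centre of its underside.
- carton: Bystander: small cardboard carton, 100 x 140 x 80 mm, loose. Origin at the centre of its underside.
- jar: Bystander: clear jar with a white cap, 70 mm across, 85 mm high, loose. Origin at the centre of its underside.
Mind the look-alikes: they are no part of the job. Leave any blue look-alike of the clamp alone. Of the things that look like the stop, the smaller one is meant.

How it is judged:
By the outcome, as a careful person would: the job done as asked, in the order asked, and still so for the second after the job is handed in, with the robot touching nothing.
It also fails if it takes over 72 s, if anything falls off the work surface, if the arm or the gripper's body presses on something with over 40 N, if the wrist force passes 120 N, or if a joint passes its speed limit or range.

## Robot

A 7-joint arm with a two-finger parallel gripper is mounted at the origin on the work surface. World frame = base frame: x ahead of the robot, y to its left, z up, the work surface at z = 0. Lengths are in m, angles in rad, forces in N, time in s.
With the tool pointing down it reaches from about 0.35 to 0.9 m from the base axis. Payload 7.2 kg.
Tool frame: the origin (TCP) lies where the fingers leave the gripper's body, on its centre line; the fingertips stand nose_length ahead of it and the grasp point (between the pads) lies 54 mm ahead of it (nose_length is the distance from the TCP to the fingertips, in m); z points along the fingers, y is the line along which they close (so a half turn about z gives the same grasp; the last joint's range is limited). The gripper opens to 85 mm and grips with 20 to 120 N. Pads are 22 mm wide; open, the fingers measure 114 mm over their backs; the gripper's body (76 mm by 85 mm) begins 54 mm behind the grasp point. The pads swing forward as they close: fully open they stand 13 mm farther back than shut.
Start: joints at [-1.288, 0.411, -0.013, 1.596, 0.006, 1.134, -0.082], TCP at [0.215, 0.587, 0.304] pointing down, gripper open.
Joint ranges: [-2.95, 2.95], [-0.29, 1.99], [-1.47, 1.44], [0.14, 2.54], [-1.03, 4.17], [0.13, 1.85], [-2.86, 2.86]. Speed limits (rad/s): [2.39, 2.39, 3.01, 3.01, 3.14, 3.14, 3.14].

## Interface

Orientations are given as a rotation vector (axis times angle).
In Python, from cell import * gives the robot as it stands.
- The arm moves only by the tool jog_arm, never from a script. Its arguments are lists of equal length, an entry for each row: "travel": the shift along the tool's x, y, z in m, a list of three; "delta_rot": the turn, a rotation vector about the tool's x, y, z in rad, a list of three; "jaw": the opening, from 0 (shut) to 1 (fully open). A call has 1 to 8 rows; each row is the pose to reach, as a shift and turn from the pose commanded when the call began, along the tool's axes at that moment; what a row does not reach only later rows make up. A row lasts 1/8 s, in which the tool goes at most 62.5 mm and 10.7 degrees, less where a joint would pass 70% of its speed; a pose out of reach is approached as far as the arm can. A call with a gripper value outside its range is refused whole. The fingers move at their own pace and stop on an object; "squeeze" is the grip in N (left out, the last holds). Time passes only in rows, so rows that repeat a pose let the fingers close. It gives the time, the measured TCP pose, the force, the opening and the grip force at its end, in the units of the state.
- sense(): the state, without advancing time (a new reading comes with each control period).
- get_image(name): name is "scene" or "top" or "wrist"; returns a dict with "image" (384x512x3 uint8, red, green, blue), "K" (3x3 intrinsics, pixels), "D" ([k1, k2, p1, p2, k3] as OpenCV has them; the pictures are not rectified), "xyz" and "orientation" of the camera in the world. Camera axes: x right, y up, looking along -z (the intrinsics and any distortion apply to the point x, -y, -z); pixel columns grow to the right and rows downward; lengths in m; the calibration is good to about 2 mm. A picture is of the moment at which its call begins. There is no depth.
- finish_job(): hands the job in; it is judged then, once.
The state is a dict: "time": time; "joint_pos": joint angles; "joint_vel": joint speeds; "joint_torque": joint torques, N m; "tcp_pos": TCP position; "ee_rot": TCP orientation; "contact_force": force on the tool from outside, world axes, zero at the start; "wrist_torque": the same for the moment, N m; "gripper_width": finger opening in m; "gripper_force": force on a finger pad.
Only numpy, scipy, OpenCV 4.12 (cv2) and the standard library are available. Lean on these libraries where they do the work, as an engineer would, in place of code of your own. Each camera call takes 0.05 s, during which the arm holds its last target. There are 200 camera calls.

## Working session

There is one attempt and no reset: what is moved stays moved. The work goes in short steps, Python scripts to look and compute and a tool call to move; the robot and the scene stay as the last step left them, time stands still between calls to the robot, and variables do not carry over. Pictures are saved under pics/ and viewed, at most 10 in all, crops included, and the job is handed in when it is done.

Besides the shell and the picture viewer there is one more tool, called after ">>>" as name(argument=value, ...) on one line, values as JSON. jog_arm: Moves the arm, as the interface text tells. Its arguments: {"type":"object","properties":{"travel":{"type":"array","items":{"type":"array","items":{"type":"number"}}},"delta_rot":{"type":"array","items":{"type":"array","items":{"type":"number"}}},"jaw":{"type":"array","items":{"type":"number"}},"squeeze":{"type":"number"}},"required":["travel","delta_rot","jaw"]}

```bash
ls; mkdir -p pics; python3 - <<'E'
from cell import *
import cv2,numpy as np
s=sense(); print(s)
for n in("scene","top"):
    d=get_image(n); cv2.imwrite(f"pics/{n}0.png",d["image"][...,::-1]); print(n,d["K"],d["D"],d["xyz"],d["orientation"])
E
```

```text
pics
{'time': 0.0, 'joint_pos': array([-1.28817957,  0.41191323, -0.0126993 ,  1.59704117,  0.00563957,
        1.13428049, -0.0821839 ]), 'joint_vel': array([ 0.00103893,  0.00073336,  0.00049729,  0.00111799, -0.0009754 ,
       -0.00063817,  0.00075755]), 'joint_torque': array([-6.23782489e-04, -6.00624418e+01,  6.81395922e-01, -2.99401367e+01,
        1.36720785e-02,  1.07726656e-02, -1.88802301e-05]), 'tcp_pos': array([0.21471002, 0.58656728, 0.30304592]), 'ee_rot': array([-5.48146991e-01, -3.09327261e+00,  2.51589070e-03]), 'contact_force': array([0.0055651 , 0.59416342, 0.97470357]), 'wrist_torque': array([ 0.00998929, -0.00108638,  0.04440711]), 'gripper_force': 0.0, 'gripper_width': 0.08553372459284186}
scene [[416.24711582   0.         252.70917485]
 [  0.         416.24711582 195.41641332]
 [  0.           0.           1.        ]] [-0.01072169  0.          0.          0.          0.        ] [ 1.12533972 -0.16791766  0.87185808] [0.59083836 0.38687199 1.1290754 ]
top [[381.98146178   0.         249.12050929]
 [  0.         381.98146178 185.59175681]
 [  0.           0.           1.        ]] [-0.09019668  0.          0.          0.          0.        ] [0.47288672 0.05131673 1.0599756 ] [ 0.10804484 -0.05734779 -1.59881046]
```

View pics/top0.png

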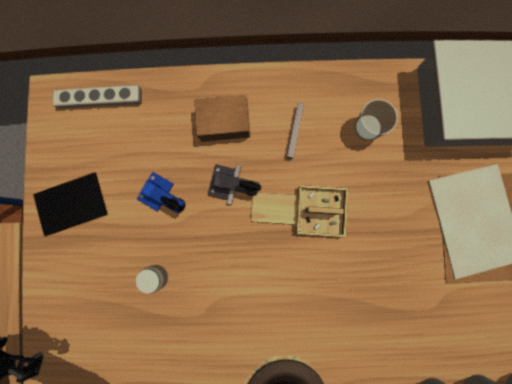

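View pics/scene0.png

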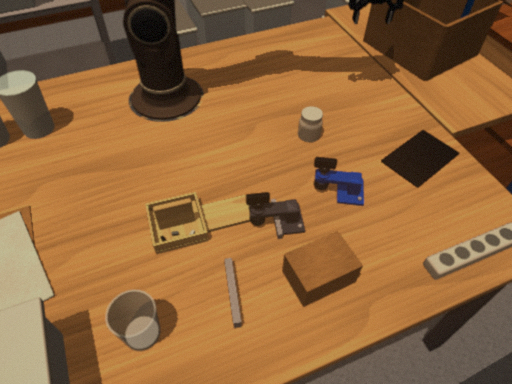

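Top view: the caddy is at (322,212), with its tongue pointing left to (252,208). Candidates:
- **Clamp:** dark one at (235,183), blue look-alike at (163,193). I choose the dark one.
- **Stop:** short bar at (234,185) by the dark clamp, longer bar at (294,130). I choose the short one.
- **Bystanders:** carton (222,118), tub (375,120), jar (150,280).

I'll check this choice in a close crop.

```bash
cat > h.py <<'E'
import cv2,numpy as np
from scipy.spatial.transform import Rotation as R
def ray(d,uv):
    uv=np.asarray(uv,float).reshape(-1,1,2)
    p=cv2.undistortPoints(uv,d["K"],np.array(d["D"]))[:,0]
    v=np.c_[p[:,0],-p[:,1],-np.ones(len(p))]
    return R.from_rotvec(d["orientation"]).apply(v)
def onz(d,uv,z):
    v=ray(d,uv); c=np.array(d["xyz"])
    return c+v*((z-c[2])/v[:,2])[:,None]
def proj(d,P):
    q=R.from_rotvec(d["orientation"]).inv().apply(np.atleast_2d(P)-d["xyz"])*[1,-1,-1]
    return cv2.projectPoints(q,np.zeros(3),np.zeros(3),d["K"],np.array(d["D"]))[0][:,0]
E
python3 - <<'E'
from cell import *
from h import *
d=get_image("top"); im=d["image"][...,::-1]
c=cv2.resize(im[155:250,200:355],None,fx=5,fy=5,interpolation=cv2.INTER_CUBIC)
cv2.imwrite("pics/c1.png",c)
E
```

```text
(no output)
```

View pics/c1.png

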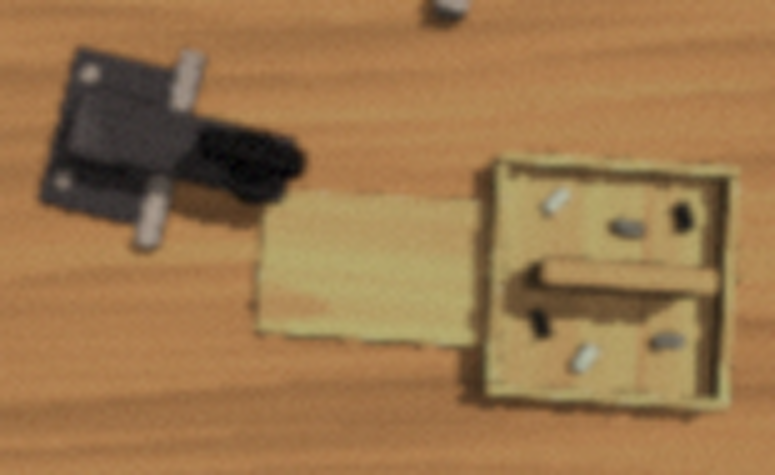

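The crop confirms the choice: dark clamp, with the short steel bar crossing under it from crop (190,52) to (148,246). The tongue end runs (264,190)–(258,332), and the fin top runs (543,270)–(718,280).

```bash
python3 - <<'E'
from cell import *
from h import *
d=get_image("top")
f=lambda x,y,z: onz(d,[(200+(x+.5)/5-.5,155+(y+.5)/5-.5)],z)[0]
P=dict(te1=(264,190,.012),te2=(258,332,.012),ts1=(478,201,.012),ts2=(472,347,.012),
 b1=(497,155,.040),b2=(742,170,.04),b3=(728,408,.04),b4=(487,399,.04),
 f1=(538,271,.095),f2=(720,280,.095),
 s1=(206,54,.022),s2=(159,249,.022),s3=(182,50,.022),s4=(134,246,.022),
 k1=(204,140,.116),k2=(302,163,.116),a1=(80,48,.008),a2=(40,200,.008))
Q={k:f(*v) for k,v in P.items()}
for k,v in Q.items(): print(k,v.round(4))
ang=lambda a,b:np.degrees(np.arctan2(*(b-a)[[1,0]]))
L=lambda a,b:np.linalg.norm(b-a)
print("tongue w",L(Q['te1'],Q['te2']),"stop len",L(Q['s1'],Q['s2']),"box",L(Q['b1'],Q['b2']),L(Q['b1'],Q['b4']),"fin",L(Q['f1'],Q['f2']))
print("ang fin",ang(Q['f2'],Q['f1']),"box",ang(Q['b2'],Q['b1']),ang(Q['b3'],Q['b4']),"tongue",ang(Q['ts1'],Q['te1']),"stop y",ang(Q['s1'],Q['s2']), ang(Q['s3'],Q['s4']),"knob",ang(Q['k2'],Q['k1']), L(Q['k1'],Q['k2']))
print("caddy c",np.mean([Q[k] for k in('b1','b2','b3','b4')],0),"fin c",(Q['f1']+Q['f2'])/2,"te",(Q['te1']+Q['te2'])/2,"stop",(Q['s1']+Q['s2'])/2)
w=get_image("wrist"); print(w["K"],w["xyz"],w["orientation"],w["D"])
s=sense();print(R.from_rotvec(s['ee_rot']).as_matrix().round(3)); print(R.from_rotvec(s['ee_rot']).inv().apply(w["xyz"]-s['tcp_pos']),(R.from_rotvec(s['ee_rot']).inv()*R.from_rotvec(w['orientation'])).as_rotvec())
E
```

```text
te1 [0.564 0.075 0.012]
te2 [0.4862 0.0805 0.012 ]
ts1 [ 0.5543 -0.0423  0.012 ]
ts2 [ 0.4746 -0.0359  0.012 ]
b1 [ 0.5765 -0.051   0.04  ]
b2 [ 0.5643 -0.1819  0.04  ]
b3 [ 0.4381 -0.1679  0.04  ]
b4 [ 0.4469 -0.0405  0.04  ]
f1 [ 0.5116 -0.0637  0.095 ]
f2 [ 0.5041 -0.1552  0.095 ]
s1 [0.6392 0.1045 0.022 ]
s2 [0.5327 0.1329 0.022 ]
s3 [0.6419 0.1177 0.022 ]
s4 [0.5347 0.1466 0.022 ]
k1 [0.5809 0.1018 0.116 ]
k2 [0.5679 0.0534 0.116 ]
a1 [0.6473 0.1757 0.008 ]
a2 [0.5626 0.1996 0.008 ]
tongue w 0.0780306113841371 stop len 0.11028174495578995 box 0.13145226159595091 0.1300562827869707 fin 0.09181876174022137
ang fin 85.35423324088592 box 84.67113758689695 86.05923813430651 tongue 85.26477119410154 stop y 165.0749481527544 164.93343806293842 knob 74.92560015342754 0.050135967961142315
caddy c [ 0.50646102 -0.11031248  0.04      ] fin c [ 0.50786047 -0.10945887  0.095     ] te [0.5251205  0.07776893 0.012     ] stop [0.58595376 0.11872254 0.022     ]
[[339.45122648   0.         256.46233535]
 [  0.         339.45122648 196.37334212]
 [  0.           0.           1.        ]] [0.13645591 0.61577662 0.37361035] [-0.28532367 -0.19780407  1.20854633] [-0.07470645  0.          0.          0.          0.        ]
[[-0.939  0.344 -0.   ]
 [ 0.344  0.939 -0.001]
 [-0.    -0.001 -1.   ]]
[ 0.08350568  0.00029892 -0.07012856] [2.04496956 2.04527394 0.33699388]
```

>>> jog_arm(travel=[[-0.04,-0.04,0],[-0.08,-0.08,0],[-0.12,-0.125,0],[-0.16,-0.17,0],[-0.2,-0.215,0],[-0.24,-0.26,0],[-0.26,-0.28,0],[-0.26,-0.28,0]], delta_rot=[[0,0,0.1],[0,0,0.2],[0,0,0.3],[0,0,0.4],[0,0,0.5],[0,0,0.6],[0,0,0.65],[0,0,0.65]], jaw=[1,1,1,1,1,1,1,1])

```text
time: 1.25
tcp_pos: [0.3635, 0.2332, 0.3042]
ee_rot: [1.512, 2.753, 0.001]
contact_force: [0.6, 0.4, -0.4]
gripper_width: 0.0855
gripper_force: 0.0
```

```bash
cat >> h.py <<'E'
def rel(s,xyz,ydeg):
    "tool-frame travel and turn about tool z to TCP xyz with tool-y heading ydeg"
    r=R.from_rotvec(s['ee_rot']); t=r.inv().apply(np.array(xyz)-s['tcp_pos'])
    y=r.as_matrix()[:,1]; h=np.degrees(np.arctan2(y[1],y[0]))
    tgt=R.from_matrix(np.c_[np.cross([np.cos(np.radians(ydeg)),np.sin(np.radians(ydeg)),0],[0,0,-1]),[np.cos(np.radians(ydeg)),np.sin(np.radians(ydeg)),0],[0,0,-1]])
    print("tcp",s['tcp_pos'].round(4),"h",h.round(2),"F",s['contact_force'].round(1),"M",s['wrist_torque'].round(3),"q",s['joint_pos'].round(2),"w",round(s['gripper_width'],4),"t",round(s['time'],2))
    print("travel",t.round(4),"rot",(r.inv()*tgt).as_rotvec().round(4))
E
python3 - <<'E'
from cell import *
from h import *
import cell; print([n for n in dir(cell) if not n.startswith('_')], globals().get('nose_length'))
rel(sense(),[.507,-.11,.30],-4.7)
E
```

```text
['MotionError', 'finish_job', 'get_image', 'nose_length', 'sense'] 0.0726
tcp [0.3635 0.2332 0.3042] h 32.45 F [ 0.6  0.4 -0.4] M [ 0.076 -0.001 -0.007] q [-0.93  0.07  0.26  2.05 -0.02  1.02 -0.09] w 0.0855 t 1.25
travel [-0.3666 -0.0631  0.0041] rot [ 6.000e-04 -4.000e-04  6.484e-01]
```

>>> jog_arm(travel=[[-0.05,-0.01,0],[-0.1,-0.02,0],[-0.15,-0.03,0],[-0.2,-0.035,0],[-0.25,-0.045,0],[-0.3,-0.055,0],[-0.35,-0.06,0.002],[-0.3665,-0.063,0.004]], delta_rot=[[0,0,0.1],[0,0,0.2],[0,0,0.3],[0,0,0.4],[0,0,0.5],[0,0,0.6],[0,0,0.648],[0,0,0.648]], jaw=[1,1,1,1,1,1,1,1])

```text
time: 2.25
tcp_pos: [0.5091, -0.1091, 0.2996]
ee_rot: [2.306, 2.131, -0.001]
contact_force: [0.0, 0.7, 0.0]
gripper_width: 0.0849
gripper_force: 0.0
```

```bash
python3 - <<'E'
from cell import *
from h import *
rel(sense(),[.507,-.11,.14],-4.7)
d=get_image("wrist"); cv2.imwrite("pics/w1.png",cv2.resize(d["image"][...,::-1],(768,576),interpolation=cv2.INTER_CUBIC))
print(proj(d,[[.586,.1187,.022],[.507,-.110,.095],[.525,.0778,.012]]))
E
```

```text
tcp [ 0.5091 -0.1091  0.2996] h -4.51 F [0.  0.7 0. ] M [ 0.044 -0.022  0.002] q [-0.41  0.26  0.64  1.89 -0.18  1.05  0.23] w 0.0849 t 2.25
travel [-0.0008 -0.0022  0.1596] rot [0.0006 0.0014 0.0033]
[[323.54891216 -90.61053794]
 [254.95169356 186.10189043]
 [258.36724982 -32.92869724]]
```

View pics/w1.png

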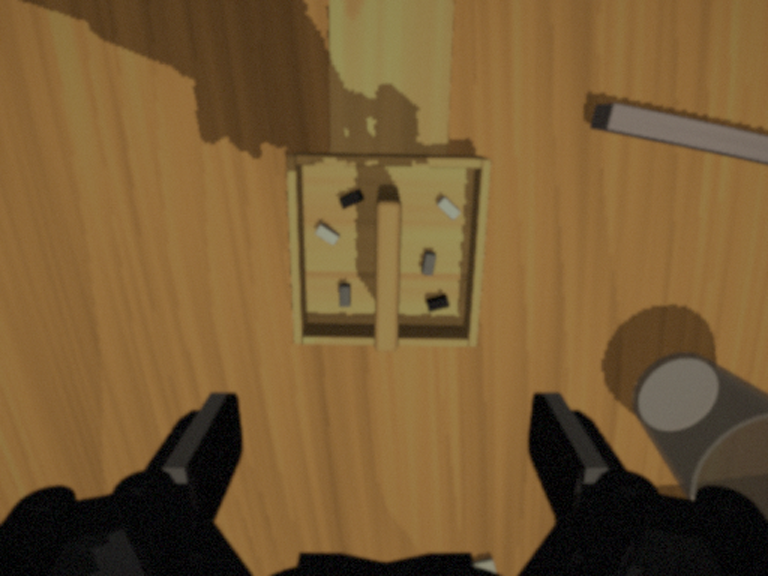

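The fin runs straight down the view from (388,202) to (386,348) in the 1.5× picture, square to the gripper. The tub is off to the right and clear.

```bash
python3 - <<'E'
from cell import *
from h import *
d=get_image("wrist")
p=onz(d,[(388/1.5,202/1.5),(386/1.5,348/1.5)],.095); print(p,p.mean(0),np.linalg.norm(p[0]-p[1]),np.degrees(np.arctan2(*(p[0]-p[1])[[1,0]])))
t=get_image("top"); q=onz(t,[(369,125),(387,113),(222,118)],.11); print(q)
rel(sense(),[p[:,0].mean(),p[:,1].mean(),.130],-4.7)
E
```

```text
[[ 0.51343421 -0.06785624  0.095     ]
 [ 0.5056525  -0.15343536  0.095     ]] [ 0.50954335 -0.1106458   0.095     ] 0.0859321848761814 84.80438630623249
[[ 0.71879914 -0.22913826  0.11      ]
 [ 0.74909673 -0.27794157  0.11      ]
 [ 0.74974991  0.14515114  0.11      ]]
tcp [ 0.508  -0.107   0.2993] h -4.42 F [ 0.3 -0.   0.1] M [ 0.043  0.031 -0.04 ] q [-0.41  0.26  0.64  1.89 -0.18  1.05  0.22] w 0.0855 t 2.4
travel [-0.0035  0.002   0.1693] rot [-0.001   0.0003  0.005 ]
```

>>> jog_arm(travel=[[-0.002,0.002,0.05],[-0.003,0.002,0.1],[-0.003,0.002,0.14],[-0.003,0.002,0.165],[-0.003,0.002,0.169],[-0.003,0.002,0.169],[-0.003,0.002,0.169],[-0.003,0.002,0.169]], delta_rot=[[0,0,0],[0,0,0],[0,0,0],[0,0,0],[0,0,0],[0,0,0],[0,0,0],[0,0,0]], jaw=[1,1,1,1,1,0.6,0.3,0], squeeze=40)

```text
time: 3.4
tcp_pos: [0.5098, -0.1109, 0.1318]
ee_rot: [2.305, 2.133, 0.002]
contact_force: [0.1, -0.1, 0.0]
gripper_width: 0.0322
gripper_force: 0.0
```

>>> jog_arm(travel=[[0,0,0],[0,0,0],[0,0,0],[0,0,0]], delta_rot=[[0,0,0],[0,0,0],[0,0,0],[0,0,0]], jaw=[0,0,0,0])

```text
time: 3.9
tcp_pos: [0.51, -0.1111, 0.1315]
ee_rot: [2.305, 2.133, 0.002]
contact_force: [1.1, 0.3, 5.7]
gripper_width: 0.0135
gripper_force: 40.9
```

```bash
python3 - <<'E'
from cell import *
from h import *
x=np.array([np.cos(np.radians(75)),np.sin(np.radians(75))]); st=np.array([.586,.1187])
p=st-x*(.190+.030)   # 30 mm before home
rel(sense(),[*p,.130],-15)
E
```

```text
tcp [ 0.51   -0.1111  0.1315] h -4.44 F [1.1 0.3 5.7] M [ 0.085 -0.134  0.211] q [-0.28  0.5   0.52  2.03 -0.39  0.7   0.41] w 0.0135 t 3.9
travel [0.0187 0.0176 0.0016] rot [ 0.0017 -0.0003  0.1843]
```

>>> jog_arm(travel=[[0.003,0.003,0],[0.006,0.006,0],[0.009,0.009,0],[0.012,0.012,0],[0.015,0.015,0],[0.018,0.017,0],[0.0187,0.0176,0],[0.0187,0.0176,0]], delta_rot=[[0,0,0.03],[0,0,0.06],[0,0,0.09],[0,0,0.12],[0,0,0.15],[0,0,0.175],[0,0,0.184],[0,0,0.184]], jaw=[0,0,0,0,0,0,0,0])

```text
time: 4.9
tcp_pos: [0.5266, -0.0953, 0.1315]
ee_rot: [-2.492, -1.911, 0.004]
contact_force: [-9.6, -3.3, 15.0]
gripper_width: 0.0136
gripper_force: 42.3
```

```bash
python3 - <<'E'
from cell import *
from h import *
rel(sense(),[.5368,-.0648,.1315],-15)
a=get_image("top")["image"][...,::-1]; w=get_image("wrist")["image"][...,::-1]
s=get_image("scene")["image"][...,::-1]
c=cv2.resize(a[150:230,195:315],(600,400),interpolation=cv2.INTER_CUBIC)
e=cv2.resize(w[0:200,100:400],(600,400))[:190]
cv2.imwrite("pics/c2.png",np.vstack([c,e]))
E
```

```text
tcp [ 0.5266 -0.0953  0.1315] h -15.05 F [-9.6 -3.3 15. ] M [-0.653  1.399  0.591] q [-0.35  0.54  0.57  2.   -0.43  0.73  0.23] w 0.0136 t 4.9
travel [ 0.0322  0.0019 -0.    ] rot [-0.0023  0.0013 -0.0008]
```

View pics/c2.png

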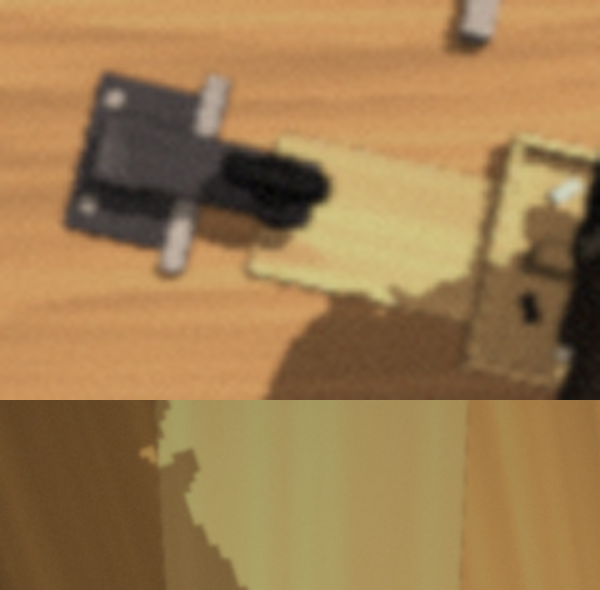

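Top crop: the tongue end runs (280,135)–(248,272), parallel to the stop's face (229,78)–(185,272). The knob stands over the tongue, and the gripper is away to the right.

```bash
cat > m.py <<'E'
from cell import *
from h import *
def rep(te1,te2,ed,s1=(229,78),s2=(185,272)):
    d=get_image("top")
    f=lambda p,z: onz(d,[(195+(p[0]+.5)/5-.5,150+(p[1]+.5)/5-.5)],z)[0]
    a,b,e=f(te1,.012),f(te2,.012),f(ed,.012); u,v=f(s1,.022),f(s2,.022)
    A=lambda p,q:np.degrees(np.arctan2(*(q-p)[[1,0]]))
    sf=(.5*(u+v)+np.array([.586,.1187,.022]))/2; te=(a+b)/2
    x=np.array([np.cos(np.radians(75)),np.sin(np.radians(75))]);y=np.array([-x[1],x[0]])
    print("w",np.linalg.norm(a-b),"tongue end dir",A(a,b),"edge",A(e,a),"stop y",A(u,v),sf,te)
    print("rel to stop x,y mm",1e3*(te-sf)[:2]@x,1e3*(te-sf)[:2]@y)
E
python3 - <<'E'
from m import *
rep((280,135),(248,272),(490,179))
E
```

```text
w 0.0778372600856851 tongue end dir 165.30776320833502 edge 76.25043466359872 stop y 165.84990036990334 [0.58639393 0.11884018 0.022     ] [0.57095121 0.08857054 0.012     ]
rel to stop x,y mm -33.23510214330175 7.082162562237269
```

```bash
cat > edge.py <<'E'
from h import *
from scipy.ndimage import map_coordinates
def edge(im,p,q,half=3.,n=60,trim=.12):
    "subpixel edge near line p-q (full-image pixels): strongest gradient across, robust line fit; returns end points"
    p,q=np.array(p,float),np.array(q,float); t=(q-p)/np.linalg.norm(q-p); nn=np.array([-t[1],t[0]])
    s=np.linspace(trim,1-trim,n)*np.linalg.norm(q-p); o=np.arange(-half,half+.01,.2)
    P=p+s[:,None,None]*t+o[None,:,None]*nn
    g=0
    for c in range(3):
        v=map_coordinates(cv2.GaussianBlur(im[...,c].astype(float),(0,0),.8),[P[...,1],P[...,0]],order=1)
        g=g+np.abs(np.gradient(v,axis=1))
    w=g**4; k=(w*o).sum(1)/w.sum(1)
    pts=(p+s[:,None]*t+k[:,None]*nn).astype(np.float32)
    vx,vy,x0,y0=cv2.fitLine(pts,cv2.DIST_HUBER,0,.01,.01).ravel()
    f=lambda z:np.array([x0,y0])+np.array([vx,vy])*((z-[x0,y0])@[vx,vy])
    r=(pts-[x0,y0])@[-vy,vx]
    return f(p),f(q),np.std(r)
E
cat > m2.py <<'E'
from cell import *
from edge import *
C=lambda x,y,o:(o[0]+(x+.5)/5-.5,o[1]+(y+.5)/5-.5)
def line(d,p,q,z,o=(195,150)):
    a,b,r=edge(d["image"],C(*p,o),C(*q,o)); P=onz(d,[a,b],z)
    return P,np.degrees(np.arctan2(*(P[1]-P[0])[[1,0]])),r
E
python3 - <<'E'
from m2 import *
for k in range(2):
    d=get_image("top")
    for n,p,q,z in [("stop face up",(229,78),(216,138),.022),("face low",(198,205),(187,262),.022),
      ("stop back up",(206,76),(194,130),.022),("stop back low",(175,215),(161,265),.022),
      ("tongue end low",(261,225),(249,268),.012),("tongue top edge",(305,140),(490,180),.012),("tongue low edge",(252,273),(390,302),.012)]:
        P,a,r=line(d,p,q,z); print(n,P.round(4)[:,:2].tolist(),a.round(2),r.round(2))
E
```

```text
stop face up [[0.6401, 0.1064], [0.6074, 0.1156]] 164.25 0.17
face low [[0.5706, 0.1259], [0.5399, 0.1339]] 165.46 0.13
stop back up [[0.6407, 0.1165], [0.6119, 0.1264]] 161.03 0.09
stop back low [[0.5655, 0.1387], [0.5379, 0.1453]] 166.67 0.14
tongue end low [[0.5589, 0.0902], [0.5352, 0.0967]] 164.51 0.54
tongue top edge [[0.6053, 0.065], [0.5794, -0.0361]] -104.36 0.48
tongue low edge [[0.5339, 0.096], [0.5147, 0.021]] -104.35 0.19
stop face up [[0.6401, 0.1066], [0.6073, 0.1153]] 165.15 0.2
face low [[0.5706, 0.1258], [0.5399, 0.1338]] 165.39 0.11
stop back up [[0.6407, 0.1164], [0.6119, 0.1265]] 160.69 0.1
stop back low [[0.5655, 0.1386], [0.5379, 0.1452]] 166.51 0.15
tongue end low [[0.5591, 0.0912], [0.5352, 0.0965]] 167.49 0.55
tongue top edge [[0.6058, 0.0648], [0.579, -0.0359]] -104.93 0.5
tongue low edge [[0.5338, 0.096], [0.5148, 0.021]] -104.22 0.18
```

>>> jog_arm(travel=[[0.003,0.001,-0.001],[0.006,0.002,-0.001],[0.009,0.003,-0.001],[0.012,0.003,-0.001],[0.015,0.003,-0.001],[0.015,0.003,-0.001]], delta_rot=[[0,0,0.004],[0,0,0.008],[0,0,0.012],[0,0,0.016],[0,0,0.016],[0,0,0.016]], jaw=[0,0,0,0,0,0])

```text
time: 5.95
tcp_pos: [0.5352, -0.0793, 0.1316]
ee_rot: [-2.507, -1.893, -0.0]
contact_force: [0.8, -0.6, -5.1]
gripper_width: 0.0136
gripper_force: 39.3
```

```bash
python3 - <<'E'
from m2 import *
rel(sense(),[.5368,-.0648,.1325],-15.24)
S=np.array([.586,.1187]); a=np.radians(74.76); x=np.array([np.cos(a),np.sin(a)]); y=np.array([-x[1],x[0]])
pc=lambda X,Y,d,z: tuple(proj(d,[[*(S+X*x+Y*y),z]])[0])
for k in range(2):
    d=get_image("top")
    g=-.017
    for n,p,q in [("end low",(g,.018),(g,.040)),("end up",(g,-.040),(g,-.022)),("edge up",(g-.025,-.04),(g-.115,-.04)),("edge low",(g,.04),(g-.07,.04))]:
        A,B,r=edge(d["image"],pc(*p,d,.012),pc(*q,d,.012)); P=onz(d,[A,B],.012)[:,:2]-S
        print(n,(1e3*P@x).round(1),(1e3*P@y).round(1),r.round(2))
a=d["image"][...,::-1]; s=get_image("scene")["image"][...,::-1]
cv2.imwrite("pics/c3.png",np.vstack([cv2.resize(a[155:215,205:305],(500,300),interpolation=cv2.INTER_CUBIC),cv2.resize(s[180:240,220:320],(500,300),interpolation=cv2.INTER_CUBIC)]))
E
```

```text
tcp [ 0.5352 -0.0793  0.1316] h -15.89 F [ 0.8 -0.6 -5.1] M [-0.23  -0.261 -0.105] q [-0.38  0.54  0.58  1.99 -0.43  0.73  0.19] w 0.0136 t 5.95
travel [ 0.0144 -0.0024 -0.0009] rot [-0.0002 -0.0003 -0.0113]
end low [-13.3 -15.1] [18.3 40.2] 0.15
end up [-17.5 -16.2] [-40.  -22.1] 0.08
edge up [ -42.1 -131.9] [-43.3 -38.7] 0.17
edge low [-17.2 -87.1] [35.1 37.7] 0.39
end low [-13.5 -15.1] [18.2 40.1] 0.19
end up [-17.4 -15.8] [-40.  -22.1] 0.11
edge up [ -42.1 -131.9] [-43.1 -38.7] 0.16
edge low [-17.2 -87.1] [35.  37.7] 0.39
```

View pics/c3.png

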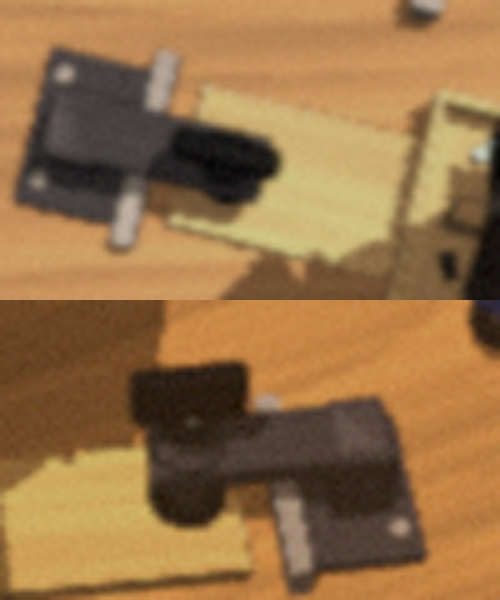

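>>> jog_arm(travel=[[0.002,-0.001,0],[0.004,-0.002,0],[0.006,-0.0025,0],[0.008,-0.0025,0],[0.008,-0.0025,0]], delta_rot=[[0,0,-0.005],[0,0,-0.01],[0,0,-0.015],[0,0,-0.018],[0,0,-0.018]], jaw=[0,0,0,0,0])

```text
time: 6.72
tcp_pos: [0.5348, -0.0713, 0.1318]
ee_rot: [-2.49, -1.915, 0.0]
contact_force: [-0.1, 0.8, -6.2]
gripper_width: 0.0135
gripper_force: 39.1
```

```bash
cat > m3.py <<'E'
from m2 import *
S=np.array([.586,.1187]); a=np.radians(74.76); x=np.array([np.cos(a),np.sin(a)]); y=np.array([-x[1],x[0]])
def pc(X,Y,d,z): return tuple(proj(d,[[*(S+X*x+Y*y),z]])[0])
def run(g,end=True):
    d=get_image("top")
    for n,p,q in [("end low",(g,.018),(g,.040)),("end up",(g,-.040),(g,-.022)),("edge up",(g-.025,-.04),(g-.115,-.04)),("edge low",(g,.04),(g-.07,.04)),("edge low2",(g-.03,.04),(g-.115,.04))][0 if end else 2:]:
        A,B,r=edge(d["image"],pc(*p,d,.012),pc(*q,d,.012)); P=onz(d,[A,B],.012)[:,:2]-S
        print(n,(1e3*P@x).round(1),(1e3*P@y).round(1),"deg",np.degrees(np.arctan2((P@y)[0]-(P@y)[1],(P@x)[0]-(P@x)[1])).round(1),r.round(2))
    return d
E
python3 - <<'E'
from m3 import *
rel(sense(),[*(S-.19*x),.1315],-15.24)
run(-.009);run(-.009)
E
```

```text
tcp [ 0.5348 -0.0713  0.1318] h -14.86 F [-0.1  0.8 -6.2] M [-0.063  0.016  0.072] q [-0.39  0.54  0.57  1.99 -0.43  0.73  0.19] w 0.0135 t 6.72
travel [ 0.0068 -0.0005  0.0003] rot [-0.0003 -0.0002  0.0066]
end low [-4.  -9.4] [19.3 39.9] deg -75.2 0.34
end up [-7.3 -8.1] [-39.9 -22. ] deg -87.5 0.46
edge up [ -34. -124.] [-36.2 -36.1] deg -0.1 0.21
edge low [-11.  -77.8] [30.9 45.6] deg -12.5 0.53
edge low2 [ -39.7 -123.3] [45.2 34.4] deg 7.3 0.63
end low [-2.7 -9.8] [20.3 39.7] deg -69.9 0.28
end up [-6.8 -8.6] [-39.8 -22. ] deg -84.3 0.39
edge up [ -34. -124.] [-36.3 -36.2] deg -0.1 0.28
edge low [-10.9 -77.8] [31.1 45.6] deg -12.2 0.51
edge low2 [ -39.7 -123.2] [45.4 34. ] deg 7.7 0.63
```

```bash
python3 - <<'E'
from m3 import *
for k in range(3):
    d=get_image("top")
    for n,Y in(("hi",-.055),("lo",.055)):
        A,B,r=edge(d["image"],pc(.0,Y,d,.022),pc(.012,Y,d,.022),trim=.2); P=onz(d,[A,B],.022)[:,:2]-S
        print(n,(1e3*P@x).round(1),(1e3*P@y).round(1),r.round(2))
s=get_image("scene")
for z,pts in((.022,[(0,-.055),(0,.055)]),(.012,[(-.008,-.04),(-.008,.04)])):
    print([np.round(pc(*p,s,z),1).tolist() for p in pts])
cv2.imwrite("pics/c4.png",np.vstack([cv2.resize(d["image"][155:215,205:305,::-1],(500,300),interpolation=cv2.INTER_CUBIC),cv2.resize(s["image"][180:240,220:320,::-1],(500,300),interpolation=cv2.INTER_CUBIC)]))
E
```

```text
hi [ 0.1 12. ] [-54.3 -55.5] 0.03
lo [ 0. 12.] [54.5 55.5] 0.1
hi [ 0. 12.] [-54.5 -55.1] 0.03
lo [ 0. 12.] [54.8 54.8] 0.14
hi [ 0. 12.] [-54.5 -55.4] 0.03
lo [ 0. 12.] [55.1 54.8] 0.15
[[276.9, 233.1], [269.8, 197.6]]
[[272.5, 230.6], [267.5, 204.8]]
```

View pics/c4.png

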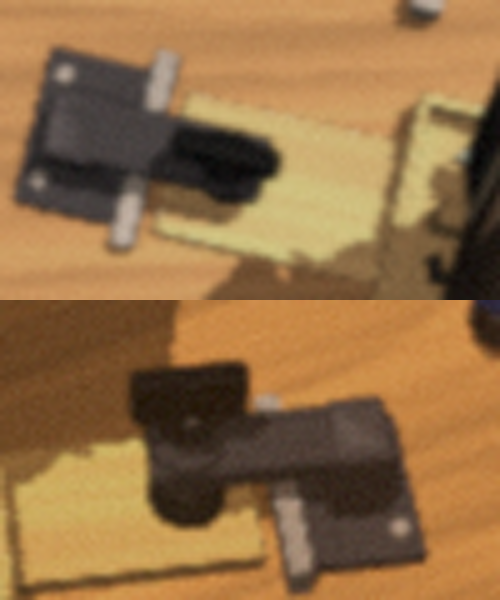

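The bar ends read ±55 mm in my stop frame, so the frame is right. Both views put the tongue about 3 mm to the low side, with a gap of about 8 mm. I'll shift it sideways and then creep forward.

>>> jog_arm(travel=[[0.001,0.001,0],[0.002,0.002,0],[0.003,0.003,0],[0.003,0.003,0]], delta_rot=[[0,0,0],[0,0,0],[0,0,0],[0,0,0]], jaw=[0,0,0,0])

```text
time: 7.52
tcp_pos: [0.5387, -0.0694, 0.1319]
ee_rot: [2.49, 1.915, 0.0]
contact_force: [-0.1, 0.5, -6.2]
gripper_width: 0.0136
gripper_force: 39.1
```

```bash
python3 - <<'E'
from m3 import *
rel(sense(),[*(S-.19*x),.1315],-15.24)
run(-.005)
E
```

```text
tcp [ 0.5387 -0.0694  0.1319] h -14.89 F [-0.1  0.5 -6.2] M [-0.094  0.013 -0.043] q [-0.39  0.54  0.57  1.98 -0.43  0.73  0.18] w 0.0136 t 7.53
travel [ 0.004  -0.0038  0.0004] rot [ 0.0002 -0.0001  0.0062]
end low [2.7 0.6] [18.7 40.5] deg -84.4 0.17
end up [-2.9 -1.5] [-40.2 -22.3] deg -94.4 0.24
edge up [ -30. -120.] [-41.2 -38.4] deg -1.8 0.19
edge low [ -5.6 -75. ] [33.4 39.8] deg -5.3 0.41
edge low2 [ -35.  -119.7] [40.  34.4] deg 3.7 0.46
```

>>> jog_arm(travel=[[0.0,0,0.0005],[0.001,0,0.0005],[0.002,0,0.0005],[0.003,0,0.0005],[0.003,0,0.0005]], delta_rot=[[0,0,0],[0,0,0],[0,0,0],[0,0,0],[0,0,0]], jaw=[0,0,0,0,0])

```text
time: 8.2
tcp_pos: [0.5395, -0.0669, 0.1316]
ee_rot: [2.49, 1.914, 0.001]
contact_force: [0.0, -3.2, -1.5]
gripper_width: 0.0135
gripper_force: 39.8
```

>>> jog_arm(travel=[[0.001,0,0],[0.0015,0,0],[0.002,0,0],[0.002,0,0]], delta_rot=[[0,0,0],[0,0,0],[0,0,0],[0,0,0]], jaw=[0,0,0,0])

```text
time: 8.7
tcp_pos: [0.54, -0.065, 0.1316]
ee_rot: [2.491, 1.914, 0.0]
contact_force: [-0.9, -4.4, 0.7]
gripper_width: 0.0131
gripper_force: 40.1
```

>>> jog_arm(travel=[[0.001,0,0],[0.002,0,0],[0.002,0,0]], delta_rot=[[0,0,0],[0,0,0],[0,0,0]], jaw=[0,0,0])

```text
time: 9.07
tcp_pos: [0.5402, -0.0639, 0.1315]
ee_rot: [2.491, 1.913, -0.001]
contact_force: [-1.8, -7.4, 1.4]
gripper_width: 0.0135
gripper_force: 40.2
```

```bash
python3 - <<'E'
from m3 import *
rel(sense(),[*(S-.19*x),.1315],-15.24)
run(-.0)
E
```

```text
tcp [ 0.5402 -0.0639  0.1315] h -14.94 F [-1.8 -7.4  1.4] M [-1.41   0.218 -0.022] q [-0.4   0.55  0.57  1.98 -0.43  0.73  0.17] w 0.0135 t 9.07
travel [-0.0018 -0.0038  0.    ] rot [0.0005 0.0011 0.0052]
end low [3.8 3.9] [18. 40.] deg -90.3 0.1
end up [0.8 0.3] [-40. -22.] deg -88.6 0.09
edge up [ -25. -115.] [-40.  -39.9] deg -0.1 0.24
edge low [ -0.7 -70. ] [33.3 40.4] deg -5.8 0.39
edge low2 [ -30.1 -114.4] [40.7 33.3] deg 5.0 0.76
```

>>> jog_arm(travel=[[0.001,0,0],[0.0015,0,0],[0.0015,0,0]], delta_rot=[[0,0,0],[0,0,0],[0,0,0]], jaw=[0,0,0])

```text
time: 9.5
tcp_pos: [0.5401, -0.0637, 0.1316]
ee_rot: [2.491, 1.911, -0.003]
contact_force: [-4.0, -11.3, 1.3]
gripper_width: 0.0136
gripper_force: 40.4
```

>>> jog_arm(travel=[[0,0,0],[0,0,0],[0,0,0],[0,0,0],[0,0,-0.03],[0,0,-0.08],[0,0,-0.13],[0,0,-0.13]], delta_rot=[[0,0,0],[0,0,0],[0,0,0],[0,0,0],[0,0,0],[0,0,0],[0,0,0],[0,0,0]], jaw=[0.3,0.5,0.5,0.5,0.6,0.8,1,1])

```text
time: 10.5
tcp_pos: [0.5424, -0.0617, 0.265]
ee_rot: [2.488, 1.913, 0.01]
contact_force: [0.3, 0.7, -1.6]
gripper_width: 0.0855
gripper_force: 0.0
```

```bash
python3 - <<'E'
from m3 import *
rel(sense(),[*(S-.043*x),.25],165)
d=run(-.0)
a,w=d,get_image("wrist")
cv2.imwrite("pics/c5.png",np.vstack([cv2.resize(a["image"][155:215,205:305,::-1],(500,300),interpolation=cv2.INTER_CUBIC),cv2.resize(w["image"][:300,:,::-1],(500,293))]))
for p in [(-.19,0,.095),(-.043,0,.116),(0,-.05,.022),(0,.05,.022)]: print(pc(p[0],p[1],w,p[2]))
E
```

```text
tcp [ 0.5424 -0.0617  0.265 ] h -14.89 F [ 0.3  0.7 -1.6] M [ 0.024  0.008 -0.003] q [-0.52  0.36  0.7   1.87 -0.28  0.99  0.04] w 0.0855 t 10.5
travel [ 0.1425 -0.0046  0.0154] rot [ 0.0042  0.0101 -3.1396]
end low [4.  3.8] [18. 40.] deg -89.6 0.13
end up [0.1 0.6] [-40. -22.] deg -91.4 0.1
edge up [ -25. -115.] [-40.5 -39.8] deg -0.4 0.21
edge low [ -0.5 -70.1] [33.6 38.8] deg -4.3 0.35
edge low2 [ -30. -115.] [37.8 37.6] deg 0.1 0.45
(np.float64(251.3373769028903), np.float64(205.64514463359936))
(np.float64(251.46772221827555), np.float64(-24.12107062183722))
(np.float64(314.649333532215), np.float64(-45.98682543455786))
(np.float64(191.0546078139632), np.float64(-46.80365279294088))
```

View pics/c5.png

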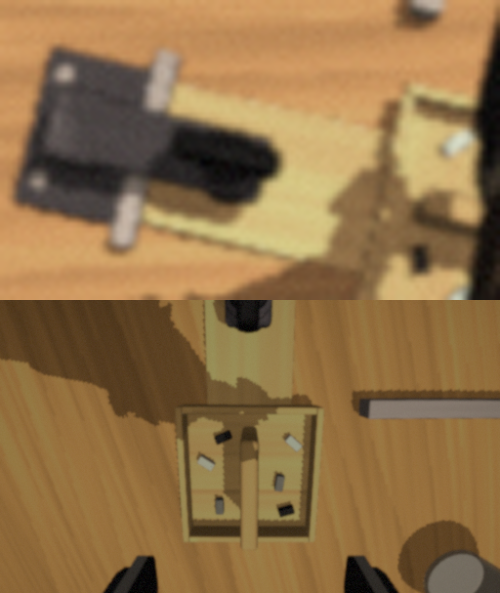

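The tongue is flush against the stop on both sides of the arm. The long edges read −40 and +38 mm, so it is centred within about 1 mm, and in the wrist view the knob (248,318) lies on the tongue's midline. Next I'll hover over the knob.

```bash
python3 - <<'E'
from m3 import *
rel(sense(),[.578,.0777,.25],-15.24)
E
```

```text
tcp [ 0.5407 -0.0609  0.2615] h -14.86 F [-0.8 -0.7 -0.6] M [0.013 0.077 0.001] q [-0.52  0.37  0.69  1.88 -0.28  0.99  0.04] w 0.0856 t 10.6
travel [0.1436 0.0005 0.0117] rot [ 0.0006 -0.001   0.0066]
```

>>> jog_arm(travel=[[0.04,0,0],[0.08,0,0],[0.12,0,0.005],[0.1435,0.0005,0.01],[0.1435,0.0005,0.01],[0.1435,0.0005,0.01]], delta_rot=[[0,0,0.006],[0,0,0.006],[0,0,0.006],[0,0,0.006],[0,0,0.006],[0,0,0.006]], jaw=[1,1,1,1,1,1])

```text
time: 11.35
tcp_pos: [0.5777, 0.0754, 0.251]
ee_rot: [2.498, 1.905, -0.002]
contact_force: [-0.4, -0.2, 0.5]
gripper_width: 0.0855
gripper_force: 0.0
```

```bash
python3 - <<'E'
from m3 import *
rel(sense(),[.578,.0777,.161],-15.24)
w=get_image("wrist"); im=w["image"]
m=(im.max(2)<60).astype(np.uint8)
n,l,st,c=cv2.connectedComponentsWithStats(m)
for i in range(1,n):
    if st[i,4]>300: print(st[i],c[i].round(1))
print("axis at z .116, .095 ->",[proj(w,[[*sense()['tcp_pos'][:2],z]])[0].round(1) for z in(.116,.095)])
cv2.imwrite("pics/w5.png",im[...,::-1])
E
```

```text
tcp [0.5777 0.0754 0.251 ] h -15.34 F [-0.4 -0.2  0.5] M [-0.028 -0.019  0.004] q [-0.69  0.44  0.65  1.8  -0.31  1.01 -0.19] w 0.0855 t 11.35
travel [ 0.0025 -0.0003  0.09  ] rot [-0.0005  0.0015 -0.0018]
[ 380    0   67  141 5424] [414.3  65.5]
[ 205   43  100  205 6576] [247.9 141.9]
[  346   235   166   149 12656] [422.  330.1]
[    0   263   167   121 11232] [ 91.6 341.9]
[ 183  369  148   15 1578] [256.5 377.3]
axis at z .116, .095 -> [array([258.3, 215.9]), array([258.2, 204.7])]
```

View pics/w5.png

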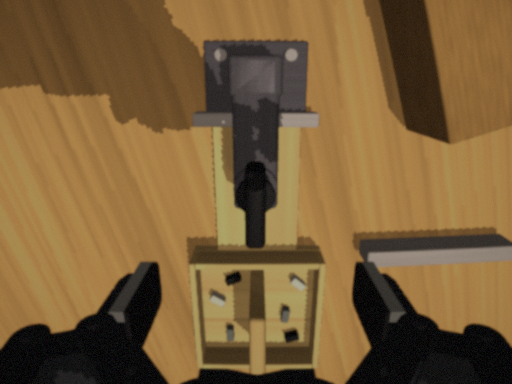

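The wrist view shows the caddy tongue (u 215–298), the stop (193–318) and the knob bar (246–265) all centred on u≈256, with the tongue flush on the stop. The knob's top runs from v≈165 to 247.

```bash
python3 - <<'E'
from m3 import *
w=get_image("wrist"); s=sense()
p=onz(w,[(256,164),(256,247)],.116); print(p,np.linalg.norm(p[0]-p[1]))
g=w["image"].mean(2)[150:256,256]; print(g.round()[::2])
rel(s,[*p[:,:2].mean(0),.161],-15.24)
# fin reference: earlier w view, TCP axis
E
```

```text
[[0.5856672  0.10865295 0.116     ]
 [0.57044692 0.05347435 0.116     ]] 0.05723927290334059
[53. 67. 70. 68. 68. 61.  4. 10.  4. 11.  8. 11. 20. 17. 20. 15. 23.  6.
 17. 19. 22. 34. 35. 33. 28. 36. 34. 32. 31. 36. 33. 31. 31. 31. 31. 29.
 30. 30. 28. 28. 34. 29. 27. 28. 35. 29. 32. 31. 32. 70. 72. 50. 49.]
tcp [0.5779 0.0753 0.2515] h -15.38 F [-0.5 -0.4 -0.1] M [ 0.032 -0.058 -0.001] q [-0.69  0.44  0.65  1.79 -0.31  1.01 -0.19] w 0.0856 t 11.45
travel [ 0.0057 -0.0014  0.0905] rot [ 0.0001  0.0005 -0.0025]
```

>>> jog_arm(travel=[[0.0045,-0.0005,0.03],[0.0045,-0.0005,0.06],[0.0045,-0.0005,0.085],[0.0045,-0.0005,0.09],[0.0045,-0.0005,0.09],[0.0045,-0.0005,0.09]], delta_rot=[[0,0,0],[0,0,0],[0,0,0],[0,0,0],[0,0,0],[0,0,0]], jaw=[1,1,1,1,0.7,0.5])

```text
time: 12.2
tcp_pos: [0.5794, 0.0814, 0.1626]
ee_rot: [2.496, 1.906, 0.003]
contact_force: [0.4, 0.6, 0.2]
gripper_width: 0.0517
gripper_force: 0.0
```

```bash
python3 - <<'E'
from m3 import *
rel(sense(),[.578,.0795,.161],-15.24)
E
```

```text
tcp [0.5794 0.0814 0.1626] h -15.27 F [0.4 0.6 0.2] M [ 0.024 -0.01  -0.   ] q [-0.65  0.56  0.58  1.86 -0.4   0.84 -0.13] w 0.0517 t 12.2
travel [-0.0022 -0.0008  0.0016] rot [ 0.0016 -0.001  -0.0005]
```

Grip the knob bar.

>>> jog_arm(travel=[[-0.002,-0.0005,0.001],[-0.002,-0.0005,0.001],[-0.002,-0.0005,0.001],[-0.002,-0.0005,0.001],[-0.002,-0.0005,0.001]], delta_rot=[[0,0,0],[0,0,0],[0,0,0],[0,0,0],[0,0,0]], jaw=[0.3,0,0,0,0], squeeze=60)

```text
time: 12.82
tcp_pos: [0.5778, 0.0797, 0.1609]
ee_rot: [2.497, 1.907, 0.001]
contact_force: [-1.9, -0.7, 6.6]
gripper_width: 0.0128
gripper_force: 60.7
```

```bash
python3 - <<'E'
from m3 import *
rel(sense(),[.578,.0795,.161],-15.24)
E
```

```text
tcp [0.5778 0.0797 0.1609] h -15.25 F [-1.9 -0.7  6.6] M [-0.164  0.448 -0.057] q [-0.64  0.56  0.58  1.87 -0.4   0.84 -0.12] w 0.0128 t 12.82
travel [-0.0002  0.0002 -0.0001] rot [ 0.0002 -0.0003 -0.0002]
```

>>> jog_arm(travel=[[0,0,0.0002],[0,0,0.0004],[0,0,0.0006],[0,0,0.0008],[0,0,0.001],[0,0,0.0012],[0,0,0.0012]], delta_rot=[[0,0,0.1],[0,0,0.2],[0,0,0.3],[0,0,0.4],[0,0,0.5],[0,0,0.6],[0,0,0.6]], jaw=[0,0,0,0,0,0,0])

```text
time: 13.7
tcp_pos: [0.5786, 0.0793, 0.1597]
ee_rot: [2.947, 1.084, 0.002]
contact_force: [0.9, -3.1, 5.0]
gripper_width: 0.013
gripper_force: 60.7
```

```bash
cat > k.py <<'E'
from h import *
from cell import sense
s=sense(); y=R.from_rotvec(s['ee_rot']).as_matrix()[:,1]
print("turned %.4f"%((np.radians(-15.25)-np.arctan2(y[1],y[0]))%(2*np.pi)),"M",s['wrist_torque'].round(3),"F",s['contact_force'].round(1),"q7",s['joint_pos'][6].round(2),"q5",s['joint_pos'][4].round(2),"w",s['gripper_width'].round(4),"tcp",s['tcp_pos'].round(4),"t",s['time'])
E
python3 k.py
```

```text
Traceback (most recent call last):
  File "k.py", line 4, in <module>
    print("turned %.4f"%((np.radians(-15.25)-np.arctan2(y[1],y[0]))%(2*np.pi)),"M",s['wrist_torque'].round(3),"F",s['contact_force'].round(1),"q7",s['joint_pos'][6].round(2),"q5",s['joint_pos'][4].round(2),"w",s['gripper_width'].round(4),"tcp",s['tcp_pos'].round(4),"t",s['time'])
                                                                                                                                                                                                                  ^^^^^^^^^^^^^^^^^^^^^^^^
AttributeError: 'float' object has no attribute 'round'
```

```bash
sed -i "s/s\['gripper_width'\].round(4)/round(s['gripper_width'],4)/" k.py; python3 k.py
```

```text
turned 0.5997 M [-0.623 -0.286 -0.069] F [ 0.9 -3.1  5. ] q7 -0.61 q5 -0.53 w 0.013 tcp [0.5786 0.0793 0.1597] t 13.7
```

>>> jog_arm(travel=[[0,0,0.0002],[0,0,0.0003],[0,0,0.0003]], delta_rot=[[0,0,0.08],[0,0,0.15],[0,0,0.15]], jaw=[0,0,0])

```text
time: 14.08
tcp_pos: [0.5786, 0.0791, 0.1594]
ee_rot: [3.019, 0.862, 0.003]
contact_force: [2.1, -3.3, 4.2]
gripper_width: 0.0131
gripper_force: 60.6
```

```bash
python3 k.py
```

```text
turned 0.7483 M [-0.984 -0.608 -0.068] F [ 2.1 -3.3  4.2] q7 -0.73 q5 -0.56 w 0.0131 tcp [0.5786 0.0791 0.1594] t 14.075
```

>>> jog_arm(travel=[[0,0,0.0002],[0,0,0.0003],[0,0,0.0003]], delta_rot=[[0,0,0.08],[0,0,0.15],[0,0,0.15]], jaw=[0,0,0])

```text
time: 14.45
tcp_pos: [0.5787, 0.0789, 0.1591]
ee_rot: [3.075, 0.633, 0.003]
contact_force: [2.9, -3.5, 4.8]
gripper_width: 0.0133
gripper_force: 60.6
```

```bash
python3 k.py
```

```text
turned 0.8984 M [-1.025 -0.771 -0.026] F [ 2.9 -3.5  4.8] q7 -0.85 q5 -0.59 w 0.0133 tcp [0.5787 0.0789 0.1591] t 14.45
```

>>> jog_arm(travel=[[0,0,0.0002],[0,0,0.0003],[0,0,0.0003]], delta_rot=[[0,0,0.08],[0,0,0.15],[0,0,0.15]], jaw=[0,0,0])

```text
time: 14.82
tcp_pos: [0.5788, 0.0787, 0.1588]
ee_rot: [3.114, 0.401, 0.004]
contact_force: [3.2, -4.8, 4.8]
gripper_width: 0.013
gripper_force: 60.6
```

```bash
python3 k.py
```

```text
turned 1.0485 M [-1.175 -0.805 -0.039] F [ 3.2 -4.8  4.8] q7 -0.97 q5 -0.62 w 0.013 tcp [0.5788 0.0787 0.1588] t 14.825
```

>>> jog_arm(travel=[[0,0,0.0002],[0,0,0.0003],[0,0,0.0003]], delta_rot=[[0,0,0.08],[0,0,0.15],[0,0,0.15]], jaw=[0,0,0])

```text
time: 15.2
tcp_pos: [0.5788, 0.0784, 0.1585]
ee_rot: [3.135, 0.166, 0.004]
contact_force: [4.3, -5.5, 3.2]
gripper_width: 0.0132
gripper_force: 60.6
```

```bash
python3 k.py
```

```text
turned 1.1988 M [-1.339 -0.827 -0.052] F [ 4.3 -5.5  3.2] q7 -1.09 q5 -0.65 w 0.0132 tcp [0.5788 0.0784 0.1585] t 15.2
```

>>> jog_arm(travel=[[0,0,0.0002],[0,0,0.0003],[0,0,0.0003]], delta_rot=[[0,0,0.08],[0,0,0.15],[0,0,0.15]], jaw=[0,0,0])

```text
time: 15.58
tcp_pos: [0.5788, 0.0782, 0.1582]
ee_rot: [3.138, -0.07, 0.004]
contact_force: [4.1, -5.4, 4.2]
gripper_width: 0.0133
gripper_force: 60.6
```

```bash
python3 k.py
```

```text
turned 1.3489 M [-1.417 -0.862 -0.054] F [ 4.1 -5.4  4.2] q7 -1.22 q5 -0.68 w 0.0133 tcp [0.5788 0.0782 0.1582] t 15.575
```

>>> jog_arm(travel=[[0,0,0.0002],[0,0,0.0003],[0,0,0.0003]], delta_rot=[[0,0,0.08],[0,0,0.15],[0,0,0.15]], jaw=[0,0,0])

```text
time: 15.95
tcp_pos: [0.5788, 0.078, 0.1579]
ee_rot: [3.124, -0.305, 0.005]
contact_force: [3.6, -6.0, 4.3]
gripper_width: 0.0128
gripper_force: 60.6
```

```bash
python3 k.py
```

```text
turned 1.4992 M [-1.573 -0.803 -0.031] F [ 3.6 -6.   4.3] q7 -1.34 q5 -0.72 w 0.0128 tcp [0.5788 0.078  0.1579] t 15.95
```

>>> jog_arm(travel=[[0,0,0.0002],[0,0,0.0003],[0,0,0.0003]], delta_rot=[[0,0,0.08],[0,0,0.15],[0,0,0.15]], jaw=[0,0,0])

```text
time: 16.32
tcp_pos: [0.5787, 0.0778, 0.1576]
ee_rot: [3.092, -0.538, 0.005]
contact_force: [2.9, -7.0, 3.9]
gripper_width: 0.0129
gripper_force: 60.6
```

```bash
python3 k.py
```

```text
turned 1.6493 M [-1.743 -0.813 -0.014] F [ 2.9 -7.   3.9] q7 -1.46 q5 -0.75 w 0.0129 tcp [0.5787 0.0778 0.1576] t 16.325
```

>>> jog_arm(travel=[[0,0,0.0002],[0,0,0.0003],[0,0,0.0003]], delta_rot=[[0,0,0.08],[0,0,0.15],[0,0,0.15]], jaw=[0,0,0])

```text
time: 16.7
tcp_pos: [0.5786, 0.0776, 0.1573]
ee_rot: [3.043, -0.769, 0.005]
contact_force: [3.0, -8.0, 4.4]
gripper_width: 0.0128
gripper_force: 60.7
```

```bash
python3 k.py
```

```text
turned 1.7995 M [-1.866 -0.709 -0.023] F [ 3.  -8.   4.4] q7 -1.58 q5 -0.78 w 0.0128 tcp [0.5786 0.0776 0.1573] t 16.7
```

>>> jog_arm(travel=[[0,0,0.0002],[0,0,0.0003],[0,0,0.0003]], delta_rot=[[0,0,0.08],[0,0,0.15],[0,0,0.15]], jaw=[0,0,0])

```text
time: 17.08
tcp_pos: [0.5785, 0.0774, 0.157]
ee_rot: [2.977, -0.995, 0.005]
contact_force: [2.9, -8.5, 4.6]
gripper_width: 0.0131
gripper_force: 60.7
```

```bash
python3 k.py
```

```text
turned 1.9497 M [-1.962 -0.615 -0.038] F [ 2.9 -8.5  4.6] q7 -1.71 q5 -0.81 w 0.0131 tcp [0.5785 0.0774 0.157 ] t 17.075
```

>>> jog_arm(travel=[[0,0,0],[0,0,0],[0,0,0],[0,0,-0.02],[0,0,-0.045],[0,0,-0.045]], delta_rot=[[0,0,0],[0,0,0],[0,0,0],[0,0,0],[0,0,0],[0,0,0]], jaw=[0.3,0.6,0.7,0.7,0.7,0.7])

```text
time: 17.82
tcp_pos: [0.5788, 0.0797, 0.2042]
ee_rot: [-2.978, 0.995, -0.005]
contact_force: [-0.3, 0.6, 0.2]
gripper_width: 0.0596
gripper_force: 0.0
```

```bash
python3 k.py
```

```text
turned 1.9497 M [-0.01   0.044  0.026] F [-0.3  0.6  0.2] q7 -1.75 q5 -0.75 w 0.0596 tcp [0.5788 0.0797 0.2042] t 17.825
```

>>> jog_arm(travel=[[0,0,0],[0,0,0],[0,0,0],[0,0,0],[0,0,0],[0,0,0],[0,0,0],[0,0,0]], delta_rot=[[0,0,-0.18],[0,0,-0.36],[0,0,-0.54],[0,0,-0.72],[0,0,-0.9],[0,0,-1.08],[0,0,-1.26],[0,0,-1.44]], jaw=[0.7,0.7,0.7,0.7,0.7,0.7,0.7,0.7])

```text
time: 18.82
tcp_pos: [0.5775, 0.0799, 0.2016]
ee_rot: [-2.893, -1.225, 0.0]
contact_force: [-0.3, -0.8, -0.2]
gripper_width: 0.0598
gripper_force: 0.0
```

>>> jog_arm(travel=[[0,0,0],[0,0,0],[0,0,0],[0,0,0],[0,0,0],[0,0,0],[0,0,0],[0,0,0]], delta_rot=[[0,0,-0.18],[0,0,-0.36],[0,0,-0.54],[0,0,-0.72],[0,0,-0.9],[0,0,-1.08],[0,0,-1.26],[0,0,-1.44]], jaw=[0.7,0.7,0.7,0.7,0.7,0.7,0.7,0.7])

```text
time: 19.82
tcp_pos: [0.5775, 0.0797, 0.2016]
ee_rot: [-1.368, -2.828, 0.0]
contact_force: [-0.5, -1.0, -0.1]
gripper_width: 0.0598
gripper_force: 0.0
```

>>> jog_arm(travel=[[0,0,0],[0,0,0],[0,0,0],[0,0,0]], delta_rot=[[0,0,-0.15],[0,0,-0.26],[0,0,-0.26],[0,0,-0.26]], jaw=[0.7,0.7,0.7,0.7])

```text
time: 20.32
tcp_pos: [0.5777, 0.0798, 0.2015]
ee_rot: [-1.002, -2.977, 0.0]
contact_force: [0.5, 0.2, -0.1]
gripper_width: 0.0596
gripper_force: 0.0
```

```bash
python3 k.py; python3 - <<'E'
from m3 import *
rel(sense(),[.5785,.0782,.157],53)
w=get_image("wrist"); cv2.imwrite("pics/w6.png",w["image"][...,::-1])
print([proj(w,[[*sense()['tcp_pos'][:2],z]])[0].round(1) for z in(.112,)])
E
```

```text
turned 5.0955 M [ 0.037  0.022 -0.023] F [ 0.5  0.2 -0.1] q7 0.87 q5 -0.19 w 0.0596 tcp [0.5777 0.0798 0.2015] t 20.325
tcp [0.5777 0.0798 0.2015] h 52.8 F [ 0.5  0.2 -0.1] M [ 0.037  0.022 -0.023] q [-0.47  0.46  0.33  1.83 -0.19  0.89  0.87] w 0.0596 t 20.32
travel [-0.0016 -0.0007  0.0445] rot [-0.0001 -0.     -0.0035]
[array([256.7, 249.5])]
```

>>> jog_arm(travel=[[-0.001,-0.0014,0.02],[-0.0012,-0.0014,0.04],[-0.0012,-0.0014,0.0445],[-0.0012,-0.0014,0.0445],[-0.0012,-0.0014,0.0445],[-0.0012,-0.0014,0.0445],[-0.0012,-0.0014,0.0445],[-0.0012,-0.0014,0.0445]], delta_rot=[[0,0,-0.004],[0,0,-0.004],[0,0,-0.004],[0,0,-0.004],[0,0,-0.004],[0,0,-0.004],[0,0,-0.004],[0,0,-0.004]], jaw=[0.7,0.7,0.7,0.5,0,0,0,0], squeeze=70)

```text
time: 21.38
tcp_pos: [0.578, 0.0776, 0.1579]
ee_rot: [0.993, 2.98, 0.0]
contact_force: [-3.2, -1.3, 7.1]
gripper_width: 0.0129
gripper_force: 68.6
```

```bash
sed -i 's/%(2\*np.pi))/%(2*np.pi)-np.pi)/' k.py; python3 k.py
```

```text
turned 1.9480 M [-0.315  0.537 -0.06 ] F [-3.2 -1.3  7.1] q7 0.9 q5 -0.21 w 0.0129 tcp [0.578  0.0776 0.1579] t 21.375
```

>>> jog_arm(travel=[[0,0,0.0002],[0,0,0.0003],[0,0,0.0003]], delta_rot=[[0,0,0.08],[0,0,0.15],[0,0,0.15]], jaw=[0,0,0])

```text
time: 21.75
tcp_pos: [0.578, 0.0776, 0.1576]
ee_rot: [1.215, 2.897, 0.0]
contact_force: [-3.0, -1.9, 6.0]
gripper_width: 0.013
gripper_force: 68.7
```

```bash
python3 k.py
```

```text
turned 2.0990 M [-0.415  0.578 -0.011] F [-3.  -1.9  6. ] q7 0.77 q5 -0.24 w 0.013 tcp [0.578  0.0776 0.1576] t 21.75
```

>>> jog_arm(travel=[[0,0,0.0002],[0,0,0.0003],[0,0,0.0003]], delta_rot=[[0,0,0.08],[0,0,0.15],[0,0,0.15]], jaw=[0,0,0])

```text
time: 22.12
tcp_pos: [0.5779, 0.0775, 0.1573]
ee_rot: [1.429, 2.797, 0.0]
contact_force: [-2.9, -1.3, 6.0]
gripper_width: 0.013
gripper_force: 68.8
```

```bash
python3 k.py
```

```text
turned 2.2489 M [-0.502  0.546 -0.083] F [-2.9 -1.3  6. ] q7 0.65 q5 -0.27 w 0.013 tcp [0.5779 0.0775 0.1573] t 22.125
```

>>> jog_arm(travel=[[0,0,0.0002],[0,0,0.0003],[0,0,0.0003]], delta_rot=[[0,0,0.08],[0,0,0.15],[0,0,0.15]], jaw=[0,0,0])

```text
time: 22.5
tcp_pos: [0.5779, 0.0774, 0.1572]
ee_rot: [1.634, 2.683, 0.0]
contact_force: [-3.1, -1.7, 7.4]
gripper_width: 0.0126
gripper_force: 69.0
```

```bash
python3 k.py
```

```text
turned 2.3990 M [-0.463  0.726 -0.066] F [-3.1 -1.7  7.4] q7 0.53 q5 -0.29 w 0.0126 tcp [0.5779 0.0774 0.1572] t 22.5
```

>>> jog_arm(travel=[[0,0,0.0002],[0,0,0.0003],[0,0,0.0003]], delta_rot=[[0,0,0.08],[0,0,0.15],[0,0,0.15]], jaw=[0,0,0])

```text
time: 22.88
tcp_pos: [0.5778, 0.0774, 0.157]
ee_rot: [1.831, 2.553, 0.0]
contact_force: [-3.9, -2.0, 10.2]
gripper_width: 0.0128
gripper_force: 69.2
```

```bash
python3 k.py
```

```text
turned 2.5489 M [-0.63   0.852  0.044] F [-3.9 -2.  10.2] q7 0.4 q5 -0.32 w 0.0128 tcp [0.5778 0.0774 0.157 ] t 22.875
```

>>> jog_arm(travel=[[0,0,0.0002],[0,0,0.0003],[0,0,0.0003]], delta_rot=[[0,0,0.08],[0,0,0.15],[0,0,0.15]], jaw=[0,0,0])

```text
time: 23.25
tcp_pos: [0.5778, 0.0773, 0.1568]
ee_rot: [2.017, 2.409, -0.0]
contact_force: [-5.3, -2.7, 10.9]
gripper_width: 0.0128
gripper_force: 69.4
```

```bash
python3 k.py
```

```text
turned 2.6986 M [-0.697  1.137  0.15 ] F [-5.3 -2.7 10.9] q7 0.28 q5 -0.35 w 0.0128 tcp [0.5778 0.0773 0.1568] t 23.25
```

The torque is climbing, with the bite at about 2.4 rad. I'll take a few finer points to fit it.

>>> jog_arm(travel=[[0,0,0.0001],[0,0,0.0002],[0,0,0.0002]], delta_rot=[[0,0,0.06],[0,0,0.1],[0,0,0.1]], jaw=[0,0,0])

```text
time: 23.62
tcp_pos: [0.5777, 0.0773, 0.1567]
ee_rot: [2.134, 2.306, -0.0]
contact_force: [-5.7, -2.8, 12.4]
gripper_width: 0.013
gripper_force: 69.6
```

```bash
python3 k.py
```

```text
turned 2.7980 M [-0.618  1.204  0.203] F [-5.7 -2.8 12.4] q7 0.2 q5 -0.37 w 0.013 tcp [0.5777 0.0773 0.1567] t 23.625
```

>>> jog_arm(travel=[[0,0,0.0001],[0,0,0.0002],[0,0,0.0002]], delta_rot=[[0,0,0.06],[0,0,0.1],[0,0,0.1]], jaw=[0,0,0])

```text
time: 24.0
tcp_pos: [0.5777, 0.0773, 0.1565]
ee_rot: [-2.246, -2.196, 0.0]
contact_force: [-6.5, -2.7, 13.3]
gripper_width: 0.0128
gripper_force: 69.8
```

```bash
python3 k.py
```

```text
turned 2.8978 M [-0.723  1.216  0.277] F [-6.5 -2.7 13.3] q7 0.12 q5 -0.39 w 0.0128 tcp [0.5777 0.0773 0.1565] t 24.0
```

>>> jog_arm(travel=[[0,0,0.0001],[0,0,0.0002],[0,0,0.0002]], delta_rot=[[0,0,0.06],[0,0,0.1],[0,0,0.1]], jaw=[0,0,0])

```text
time: 24.38
tcp_pos: [0.5776, 0.0772, 0.1564]
ee_rot: [-2.353, -2.081, 0.0]
contact_force: [-6.4, -2.3, 14.4]
gripper_width: 0.0128
gripper_force: 69.9
```

```bash
python3 k.py
```

```text
turned 2.9977 M [-0.746  1.367  0.318] F [-6.4 -2.3 14.4] q7 0.03 q5 -0.41 w 0.0128 tcp [0.5776 0.0772 0.1564] t 24.375
```

>>> jog_arm(travel=[[0,0,0.0001],[0,0,0.0002],[0,0,0.0003],[0,0,0.0003]], delta_rot=[[0,0,0.06],[0,0,0.12],[0,0,0.178],[0,0,0.178]], jaw=[0,0,0,0])

```text
time: 24.88
tcp_pos: [0.5776, 0.0772, 0.1563]
ee_rot: [-2.528, -1.864, 0.0]
contact_force: [-8.4, -3.2, 16.5]
gripper_width: 0.0126
gripper_force: 70.2
```

```bash
python3 k.py
```

```text
turned -3.1075 M [-0.778  1.708  0.482] F [-8.4 -3.2 16.5] q7 -0.11 q5 -0.45 w 0.0126 tcp [0.5776 0.0772 0.1563] t 24.875
```

>>> jog_arm(travel=[[0,0,0],[0,0,0]], delta_rot=[[0,0,0.02],[0,0,0.02]], jaw=[0,0])

```text
time: 25.12
tcp_pos: [0.5775, 0.0772, 0.1562]
ee_rot: [-2.546, -1.839, 0.0]
contact_force: [-7.5, -3.4, 15.3]
gripper_width: 0.0127
gripper_force: 70.2
```

>>> jog_arm(travel=[[0,0,0],[0,0,0],[0,0,0],[0,0,-0.03],[0,0,-0.08],[0,0,-0.1],[0,0,-0.1]], delta_rot=[[0,0,0],[0,0,0],[0,0,0],[0,0,0],[0,0,0],[0,0,0],[0,0,0]], jaw=[0.3,0.6,0.8,0.8,0.8,0.8,0.8])

```text
time: 26.0
tcp_pos: [0.5786, 0.0782, 0.256]
ee_rot: [2.546, 1.839, 0.005]
contact_force: [0.8, 0.4, -0.6]
gripper_width: 0.0681
gripper_force: 0.0
```

```bash
python3 k.py; python3 - <<'E'
from m3 import *
w=get_image("wrist"); cv2.imwrite("pics/w7.png",w["image"][...,::-1])
E
```

```text
turned -3.0880 M [-0.005  0.034 -0.014] F [ 0.8  0.4 -0.6] q7 -0.21 q5 -0.35 w 0.0681 tcp [0.5786 0.0782 0.256 ] t 26.0
```

View pics/w7.png

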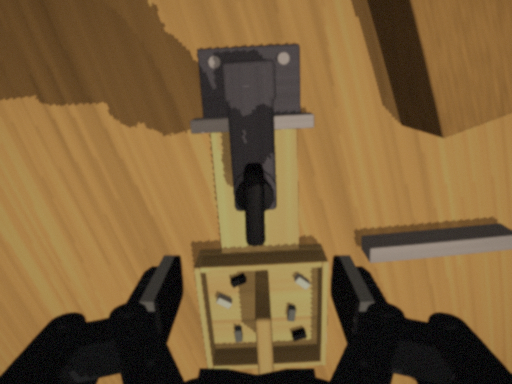

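The wrist view shows the fingers clear, the knob bar pointing at (256,242), and the tongue still against the stop (191–313, v≈122). One numeric check of centring and squareness before I hand in.

```bash
python3 - <<'E'
from m3 import *
d=get_image("wrist")
def L(n,p,q,z,**k):
    A,B,r=edge(d["image"],p,q,half=5,**k); P=onz(d,[A,B],z)[:,:2]; print(n,P.round(4).tolist(),np.degrees(np.arctan2(*(P[0]-P[1])[::-1])).round(2),r.round(2)); return P
l=L("tongue L",(212,140),(218,235),.012); r=L("tongue R",(295,135),(298,235),.012)
f1=L("stop face L",(193,132),(228,130),.022); f2=L("stop face R",(276,128),(312,126),.022)
e1=L("stop end L",(192,120),(193,132),.022,trim=.2); e2=L("stop end R",(312,114),(313,126),.022,trim=.2)
ax=(f2[1]-f1[0])/np.linalg.norm(f2[1]-f1[0]); print("face dir",np.degrees(np.arctan2(*ax[::-1])).round(2))
t=(l[0]+r[0])/2@ax; s=(e1.mean(0)+e2.mean(0))/2@ax; print("tongue-stop centre mm",1e3*(t-s),"widths",1e3*(r[0]-l[0])@ax,1e3*(e2.mean(0)-e1.mean(0))@ax)
E
```

```text
tongue L [[0.5483, 0.122], [0.5234, 0.0292]] 75.0 0.17
tongue R [[0.6242, 0.1017], [0.5984, 0.0039]] 75.23 0.33
stop face L [[0.5362, 0.1349], [0.566, 0.1255]] 162.4 0.21
stop face R [[0.6072, 0.1144], [0.638, 0.1061]] 165.01 0.11
stop end L [[0.5384, 0.1457], [0.5346, 0.1358]] 69.05 0.18
stop end R [[0.6437, 0.1163], [0.6411, 0.1061]] 75.71 0.02
face dir -15.81
tongue-stop centre mm 0.6967831941608882 widths 78.58254502726484 109.94985206796679
```

```bash
python3 -c "
from cell import *
print(finish_job())"
```

```text
the job is handed in; nothing more can be done
None
```

The job is handed in. The caddy sits against the stop, centred to about 1 mm and square to within about 1°. The knob was tightened about 0.79 rad (one eighth of a turn) past a bite at roughly 2.4 rad and then released, and the tub, carton and jar were not touched.

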